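# Find where the sliding-door shoe binds in its track and back it off

### The arm

A 6-joint arm with a two-finger parallel gripper is mounted at the origin on a cart in front of the work surface, level with it; the furniture and walls round the work are solid. World frame = base frame: x ahead of the robot, y to its left, z up, the work surface at z = 0. Lengths are in m, angles in rad, forces in N, time in s.
With the tool pointing down it reaches from about 0.35 to 0.975 m from the base axis. Payload 7.1 kg.
Tool frame: the origin (TCP) lies at the very end of the fingers, on their centre line; the grasp point (between the pads) lies 19 mm behind it; z points along the fingers, x is the direction in which the jaws open and shut, and the axes are right-handed (so a half turn about z gives the same grasp; the last joint's range is limited). The gripper opens to 88 mm and grips with 3 to 60 N. Pads are 20 mm wide; open, the fingers measure 115 mm over their backs; the gripper's body (75 mm by 178 mm) begins 61 mm behind the grasp point.
Start: joints at [-1.23, 0.423, 1.63, -0, 1.089, -0.019], TCP at [0.22, -0.585, 0.223] pointing down, gripper open.
Joint ranges: [-3, 3], [-0.9, 2.11], [0.09, 2.58], [-1.31, 4.45], [0.11, 2.69], [-2.54, 2.54]. Speed limits (rad/s): [2.39, 2.39, 3.01, 3.14, 3.14, 3.14].

### API

Orientations are given as a 3x3 rotation matrix whose columns are the frame's x, y, z axes.
In Python, from cell import monitor, grab_frame, job_done, finder gives the robot as it stands. The module is installed in compiled form; this text tells all that it offers.
- The arm moves only by the shell command python3 -m creep 'ROWS'. ROWS is JSON, a list of rows, each a list of 5 numbers: the shift along the tool's x, y, z in cm, then the turn about the tool's z in degrees, then the opening in per cent of the stroke, from 0 (shut) to 100 (fully open). In form: [[x, y, z, spin, hand], ...]. A call has 1 to 5 rows; each row is the pose to reach, as a shift and turn from the pose commanded when the call began, along the tool's axes at that moment; what a row does not reach only later rows make up. A row lasts 1/8 s, in which the tool goes at most 62.5 mm and 10.7 degrees, less where a joint would pass 70% of its speed; a pose out of reach is approached as far as the arm can. A call with a gripper value outside its range is refused whole. The fingers move at their own pace and stop on an object; the grip force is fixed at half the most. Time passes only in rows, so rows that repeat a pose let the fingers close. It gives the time, the measured TCP pose, the force and the opening at its end, in the units of the state.
- monitor.get_state(): the state, without advancing time (a new reading comes with each control period).
- grab_frame(name): name is "side" or "top"; returns a dict with "frame" (480x640x3 uint8, red, green, blue), "depth" (480x640 float32, m along the optical axis (not along the pixel's ray), 0 where there is no reading), "K" (3x3 intrinsics, pixels), "k1" (the pictures are not rectified: a ray, as slopes to the right and down, at radius r is drawn at 1 + k1 r^2 times it, then the intrinsics apply), "origin" and "rotation" of the camera in the world. Camera axes: x right, y up, looking along -z (the intrinsics and any distortion apply to the point x, -y, -z); pixel columns grow to the right and rows downward; lengths in m; the calibration is good to about 2 mm. A picture is of the moment at which its call begins.
- job_done(): hands the job in, once; it reports no verdict.
Trained networks look in a picture, given as the dict that the camera call returned (one of the last four; its "shot" number tells which), for a name from the list of things; names that differ only in an ending like _2 or _b are one class to them, and where a whole thing is asked for, a point or a joint stands for the part that bears it (a point fixed in the world has none). Each returns a list of dicts, best first, with "score" (0 to 1); they miss things now and then, are a little off and sometimes report something else, mostly with a low value. They report only what shows in the picture. A call takes as long as a camera call.
- finder.masks_of(picture, thing): "pixels" (480x640 bool, what is visible of it) and "extent" ([left, top, width, height] in pixels, round what is visible of it).
- finder.tip_of(picture, thing): "at" ([column, row] in pixels: a listed point, or the origin of a listed thing).
The state is a dict: "time_s": time; "joint_positions": joint angles; "qvel": joint speeds; "joint_torque": joint torques, N m; "ee_pos": TCP position; "eef_rot": TCP orientation; "ft_force": force on the tool from outside, world axes, zero at the start; "ft_torque": the same for the moment, N m; "width": finger opening in m.
Only numpy, scipy, OpenCV 4.12 (cv2) and the standard library are available. Lean on these libraries where they do the work, as an engineer would, in place of code of your own. Each camera call takes 0.05 s, during which the arm holds its last target.

### The job

The wooden door track on the bench has a swollen place somewhere that cannot be seen. Slide the dark shoe gently along the track towards the orange marker, so that it pushes the marker along, until you feel the shoe bind, without forcing it; then draw the shoe back so that it runs free, about 3 cm clear of the marker, and let go. Leave the marker standing where the shoe put it, do not touch it with the robot, and do not disturb the things lying beside the track.

Things in the scene. Friction and masses are not known exactly. Their poses are not given: they have to be found in the camera images.
- track: Wooden sliding-door track fixed to the bench, 400 mm long (its y), 80 mm wide, 30 mm high, with a 40 mm wide groove along its middle and centimetre ticks on the far cheek. Origin: centre of its underside, on the bench top; z up. Shoe and marker slide along its y axis; +y (roughly to the robot's left) points from the shoe to the marker.
- lining: Aluminium strip, the floor of the groove, fixed; origin and axes as the track's. One place in the groove is swollen and squeezes the shoe: it begins to bind with its leading face somewhere 30 to 120 mm past the track's middle; from there the push rises about 1 N per mm, and the shoe springs back if let go. About 10 N of push in all counts as bound; over about 20 N is forcing it.
- track_right_end (a point): Middle of the track's end behind the shoe (track y = -200 mm), 30 mm over the bench, level with the cheeks' tops.
- track_left_end (a point): Middle of the track's other end (track y = +200 mm), 30 mm over the bench.
- shoe: Dark wooden shoe captive in the groove; slides only along the track's y. Top plate 62 mm across, 70 mm along, its top 39.5 mm over the bench; on its middle stands a pale upright grip, 28 mm across the track, 36 mm along it, up to 86.5 mm over the bench. Origin: under its middle, at bench height; axes as the track's. Running free it takes about 2 N, 3 N with the marker ahead.
- shoe_grip (a point): Point inside the shoe's upright grip, on its axis (over the track's middle line), 68 mm over the bench: the height to grasp.
- shoe_nose (a point): Point on the shoe's leading face, which pushes the marker: 35 mm ahead (+y) of the shoe's middle, 36 mm over the bench. Axes as the track's.
- marker: Small orange plastic saddle riding on the track's near cheek, ahead of the shoe, 25 mm across, 16 mm along the track, its top 40 mm over the bench. It slides along y only and stays where it is left (1 N of friction). Origin: on the track's middle line, at bench height, level with the marker's back face; axes as the track's.
- marker_back (a point): Middle of the marker's back face, which the shoe's leading face meets; 36 mm over the bench. The clear gap is the distance along the track's y from shoe_nose to here; 0 when they touch.
- wood_block: Wooden block 40x70x22 mm lying on the bench by the near side of the track; bystander.
- tape_measure: Yellow tape measure 42x75x65 mm standing on the bench beyond the far side of the track; bystander.
- chisel: Chisel with red handle, 26x255x29 mm, lying on the bench beyond the far side of the track; bystander.

How it is judged:
By the outcome, as a careful person would: the job done as asked, in the order asked, and still so for the second after the job is handed in, with the robot touching nothing.
It also fails if it takes over 51 s, if anything falls off the work surface, if the arm or the gripper's body presses on something with over 40 N, if the wrist force passes 120 N, or if a joint passes its speed limit or range.

## Working session

There is one attempt and no reset: what is moved stays moved. The work goes in short steps, Python scripts to look and compute and a shell command to move; the robot and the scene stay as the last step left them, time stands still between calls to the robot, and variables do not carry over. Pictures are saved under pics/ and viewed, and the job is handed in when it is done.

```bash
mkdir -p pics
cat > h.py <<'E'
import numpy as np, cv2
from cell import monitor, grab_frame, finder
def ray(p,u,v):
    K=p["K"];a=(u-K[0][2])/K[0][0];b=(v-K[1][2])/K[1][1]
    x,y=a,b
    for _ in range(30):
        s=1+p["k1"]*(x*x+y*y);x,y=a/s,b/s
    return np.array([x,-y,-1.0])
def onz(p,uv,z):
    d=np.array(p["rotation"])@ray(p,*uv);o=np.array(p["origin"])
    return o+d*(z-o[2])/d[2]
def bydepth(p,uv):
    D=p["depth"][int(round(uv[1])),int(round(uv[0]))]
    return np.array(p["origin"])+np.array(p["rotation"])@(ray(p,*uv)*D)
def save(p,n): cv2.imwrite("pics/"+n,p["frame"][:,:,::-1])
E
python3 - <<'E'
from h import *
np.set_printoptions(precision=4,suppress=True)
s=monitor.get_state();print(s["time_s"],s["ee_pos"],s["eef_rot"],s["ft_force"],s["width"])
Z=dict(track_right_end=.03,track_left_end=.03,shoe_grip=.068,shoe_nose=.036,marker_back=.036,shoe=0,marker=0)
for n in ("side","top"):
    p=grab_frame(n);save(p,n+"0.png");print(n,p["origin"])
    for t,z in Z.items():
        for r in finder.tip_of(p,t)[:2]: print(t,round(r["score"],2),np.array(r["at"]),onz(p,r["at"],z))
    for t in("wood_block","tape_measure","chisel"):
        for r in finder.masks_of(p,t)[:1]: print(t,round(r["score"],2),r["extent"])
E
```

```text
0.0 [ 0.2199 -0.5845  0.2219] [[ 0.3521 -0.936  -0.0005]
 [-0.936  -0.3521  0.0014]
 [-0.0015 -0.     -1.    ]] [-0.3185  0.0232  0.1611] 0.08804467891220844
side [0.5846 0.7197 0.5906]
track_right_end 0.79 [342.  212.6] [ 0.5561 -0.1471  0.03  ]
track_left_end 0.64 [369.8 353.3] [0.5168 0.2592 0.03  ]
shoe_grip 0.83 [350.5 219.8] [ 0.5406 -0.0613  0.068 ]
shoe_nose 0.84 [366.4 243. ] [ 0.5073 -0.0241  0.036 ]
shoe_nose 0.63 [293.8 313. ] [0.6425 0.1802 0.036 ]
marker_back 0.58 [371.8 267.4] [0.5012 0.0543 0.036 ]
shoe 0.57 [345.5 244.3] [ 0.5484 -0.0661  0.    ]
marker 0.51 [372.3 266.8] [0.4946 0.0092 0.    ]
wood_block 0.87 [408.8, 275.2, 24.9, 33.1]
tape_measure 0.91 [274.9, 281.2, 35.8, 45.1]
chisel 0.97 [285.0, 210.2, 16.9, 71.2]
top [0.3555 0.0315 1.2321]
track_right_end 0.69 [391.2 269.6] [ 0.552  -0.1424  0.03  ]
track_right_end 0.43 [350.3 224.6] [ 0.6565 -0.0617  0.03  ]
track_left_end 0.66 [208.7 297.8] [0.514  0.2501 0.03  ]
shoe_grip 0.88 [358.6 272.8] [ 0.543  -0.0686  0.068 ]
shoe_nose 0.94 [342.8 292. ] [ 0.5091 -0.0349  0.036 ]
marker_back 0.5 [306.6 294.8] [0.5076 0.042  0.036 ]
shoe 0.74 [358.2 278.3] [ 0.5418 -0.0727  0.    ]
marker 0.49 [308.5 285. ] [0.5334 0.037  0.    ]
wood_block 0.92 [264.9, 332.5, 34.2, 18.2]
tape_measure 0.57 [236.1, 220.0, 43.2, 28.4]
chisel 0.72 [291.1, 217.4, 111.1, 17.8]
```

View pics/top0.png

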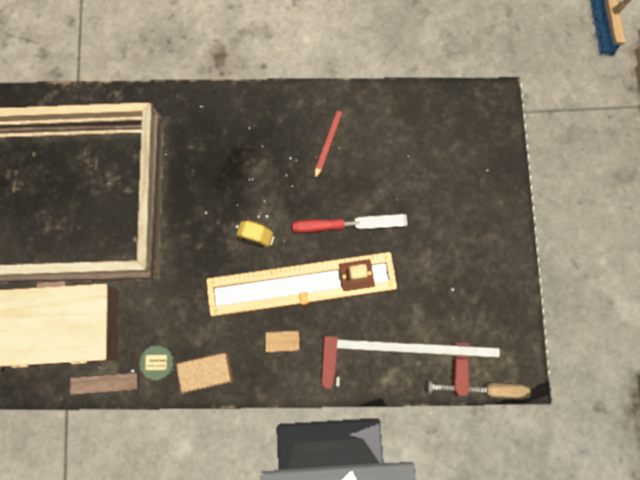

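View pics/side0.png

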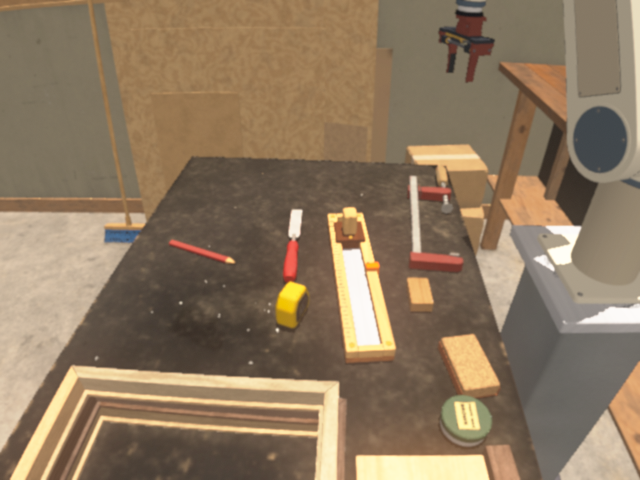

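The top view shows the track running from (391,270) to (209,298). The shoe and its grip are at (357,273), and the orange marker is on the near cheek at (304,298). The side view agrees. Next I refine the axis.

Run:
```python
from h import *
np.set_printoptions(precision=4,suppress=True)
for n in("top","side"):
    p=grab_frame(n)
    for t in("track","shoe","marker"):
        m=finder.masks_of(p,t)
        if not m: print("no",t);continue
        v,u=np.nonzero(m[0]["pixels"])
        P=np.array([bydepth(p,(a,b)) for a,b in zip(u,v) if p["depth"][b,a]>0])
        print(n,t,round(m[0]["score"],2),m[0]["extent"],len(P))
        if t=="track":
            Q=P[(P[:,2]>.022)&(P[:,2]<.037)]
            r=cv2.minAreaRect((Q[:,:2]*1000).astype(np.float32));print(r, np.median(Q[:,2]))
        if t=="shoe":
            Q=P[P[:,2]>.075]; print("grip top",len(Q),Q.mean(0) if len(Q) else "",Q.min(0),Q.max(0))
            Q=P[(P[:,2]>.034)&(P[:,2]<.045)];print(cv2.minAreaRect((Q[:,:2]*1000).astype(np.float32)))
        if t=="marker": print(P.mean(0),P.min(0),P.max(0))
```

```text
top track 0.69 [208.8, 253.9, 186.8, 61.8] 7273
((531.6271362304688, 52.25691223144531), (84.87776184082031, 400.3702697753906), 5.067224025726318) 0.028634689890433496
top shoe 0.94 [339.5, 257.7, 35.8, 34.2] 955
grip top 238 [ 0.5429 -0.0662  0.0838] [ 0.5287 -0.085   0.0751] [ 0.5589 -0.0482  0.0915]
((543.5546875, -66.5444564819336), (62.16012191772461, 69.89057159423828), 4.850030422210693)
top marker 0.43 [216.0, 265.9, 168.5, 38.5] 2309
[0.5317 0.081  0.0127] [ 0.5009 -0.1349  0.0043] [0.5674 0.2379 0.0398]
side track 0.97 [329.8, 206.4, 61.7, 157.4] 6713
((530.7578125, 53.645904541015625), (83.25399780273438, 402.2979431152344), 5.105937480926514) 0.02946144953955221
side shoe 0.6 [333.0, 204.9, 32.3, 43.7] 915
grip top 163 [ 0.5435 -0.0591  0.0837] [ 0.5298 -0.0802  0.0752] [ 0.5568 -0.0458  0.0881]
((543.0293579101562, -63.89409637451172), (61.96123504638672, 72.74150085449219), 5.175434589385986)
side marker 0.38 [275.0, 280.8, 36.5, 45.7] 1117
[0.6475 0.1672 0.0441] [0.6208 0.1279 0.0025] [0.6761 0.1887 0.0666]
```

```bash
python3 -m creep '[[-6,-7.8,0,4,100],[-12,-15.6,0,8,100],[-18,-23.4,0,12,100],[-22,-28.6,0,15.5,100],[-22,-28.6,0,15.5,100]]'
cat > go.py <<'E'
from h import *
import sys
np.set_printoptions(precision=4,suppress=True)
a=np.radians(5.07);Y=np.array([-np.sin(a),np.cos(a),0]);C=np.array([.5312,.053,0])
s=monitor.get_state();R=np.array(s["eef_rot"]);e=np.array(s["ee_pos"])
t=np.array([float(v) for v in sys.argv[1:4]])
print("t",s["time_s"],"ee",e,"shift cm",R.T@(t-e)*100,"spin",np.degrees(np.arctan2(R[1,0],R[0,0]))+90-np.degrees(a),"tilt",R[:,2],"F",np.array(s["ft_force"]),"w",s["width"],"tracky",(e-C)@Y)
E
python3 go.py .542 -.066 .12
```

```text
time_s: 2.12
ee_pos: [0.3857, -0.3178, 0.223]
eef_rot: [[0.088, -0.996, 0.001], [-0.996, -0.088, -0.0], [0.001, -0.001, -1.0]]
ft_force: [0.7, 0.0, -0.6]
width: 0.0877
t 2.125 ee [ 0.3857 -0.3178  0.223 ] shift cm [-23.7089 -17.7803  10.2959] spin -0.01717549634280857 tilt [ 0.0007 -0.0004 -1.    ] F [ 0.7073  0.0224 -0.6393] w 0.08774304570356292 tracky -0.35647288216882167
```

```bash
python3 -m creep '[[-4.8,-3.6,0,0,100],[-9.6,-7.2,0,0,100],[-14.4,-10.8,1,0,100],[-19.2,-14.4,3,0,100],[-23.7,-17.8,6,0,100]]'
python3 -m creep '[[0,0,0,0,100],[0,0,0,0,100]]'
python3 go.py .542 -.066 .049
```

```text
time_s: 2.75
ee_pos: [0.5418, -0.0673, 0.1641]
eef_rot: [[0.09, -0.996, 0.003], [-0.996, -0.09, -0.0], [0.001, -0.003, -1.0]]
ft_force: [0.7, -1.1, 0.1]
width: 0.0876
time_s: 3.0
ee_pos: [0.5398, -0.0691, 0.1637]
eef_rot: [[0.09, -0.996, -0.001], [-0.996, -0.09, -0.0], [0.0, 0.001, -1.0]]
ft_force: [0.2, 0.4, 0.1]
width: 0.0875
t 3.0 ee [ 0.5398 -0.0691  0.1637] shift cm [-0.2936 -0.2528 11.4684] spin 0.09711818421177298 tilt [-0.0005 -0.0002 -1.    ] F [0.2022 0.4301 0.1319] w 0.08748615213423862 tracky -0.12241251206308214
```

```bash
python3 -m creep '[[-0.3,-0.2,3,0,100],[-0.3,-0.2,6,0,100],[-0.3,-0.2,9,0,100],[-0.3,-0.2,11.4,0,100],[-0.3,-0.2,11.4,0,100]]'
python3 - <<'E'
from h import *
p=grab_frame("side");cv2.imwrite("pics/s1.png",cv2.resize(p["frame"][140:340,260:460,::-1],(600,600)))
E
python3 go.py .542 -.066 .049
```

```text
time_s: 3.62
ee_pos: [0.5405, -0.0673, 0.0492]
eef_rot: [[0.087, -0.996, -0.002], [-0.996, -0.087, 0.0], [-0.0, 0.002, -1.0]]
ft_force: [-0.7, 0.7, 1.2]
width: 0.0878
t 3.675 ee [ 0.5414 -0.0672  0.0502] shift cm [-0.1103 -0.0675  0.1161] spin -0.06202121374504799 tilt [-0.0003 -0.     -1.    ] F [0.2368 0.479  0.2947] w 0.08763639563930647 tracky -0.12059113300867683
```

View pics/s1.png

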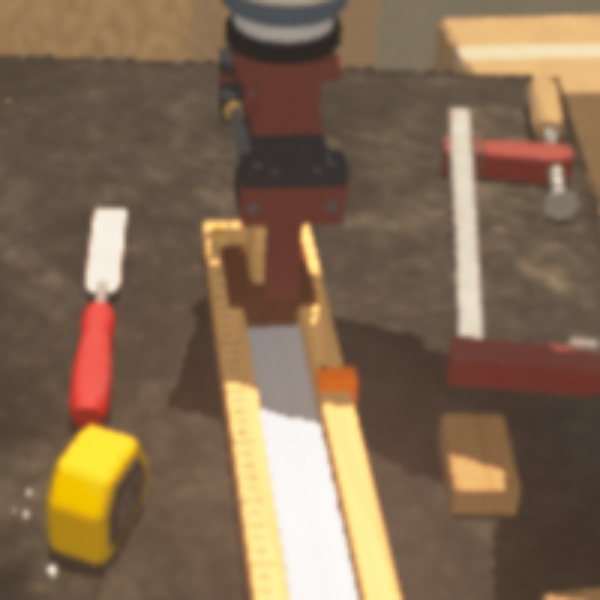

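The fingers straddle the grip at crop (260–285,250). The marker, at crop (337,383), is untouched. Closing now.

```bash
python3 -m creep '[[0,0,0,0,40],[0,0,0,0,20],[0,0,0,0,20],[0,0,0,0,20],[0,0,0,0,20]]'; python3 -m creep '[[0,0,0,0,20],[0,0,0,0,20]]'
python3 go.py .542 -.066 .049
```

```text
time_s: 4.3
ee_pos: [0.5417, -0.0658, 0.0497]
eef_rot: [[0.089, -0.996, 0.0], [-0.996, -0.089, -0.0], [0.0, -0.0, -1.0]]
ft_force: [0.8, -0.3, 0.5]
width: 0.0416
time_s: 4.55
ee_pos: [0.5417, -0.0659, 0.0497]
eef_rot: [[0.089, -0.996, 0.0], [-0.996, -0.089, 0.0], [-0.0, -0.0, -1.0]]
ft_force: [0.1, -0.5, 0.7]
width: 0.0358
t 4.55 ee [ 0.5417 -0.0659  0.0497] shift cm [ 0.0103 -0.0243  0.0697] spin 0.03982395279727058 tilt [ 0.  0. -1.] F [ 0.1373 -0.4759  0.7414] w 0.03579676002171072 tracky -0.11938551167312794
```

```bash
python3 -m creep '[[-0.5,0,0,0,20],[-1.2,0,0,0,20],[-2,0,0,0,20],[-2.8,0,0,0,20],[-3.6,0,0,0,20]]'; python3 -m creep '[[-0.8,0,0,0,20],[-1.6,0,0,0,20],[-2.4,0,0,0,20],[-3.0,0,0,0,20],[-3.6,0,0,0,20]]'
python3 go.py .542 -.066 .049;python3 go.py .542 -.066 .049
```

```text
time_s: 5.18
ee_pos: [0.5385, -0.0294, 0.0497]
eef_rot: [[0.089, -0.996, 0.0], [-0.996, -0.089, 0.0], [-0.0, -0.0, -1.0]]
ft_force: [-0.3, -2.1, 0.0]
width: 0.0358
time_s: 5.8
ee_pos: [0.5354, 0.0062, 0.0497]
eef_rot: [[0.089, -0.996, 0.0], [-0.996, -0.089, 0.0], [0.0, -0.0, -1.0]]
ft_force: [1.6, -2.4, -0.2]
width: 0.0358
t 5.8 ee [0.5354 0.0062 0.0497] shift cm [ 7.25  -0.016  0.07 ] spin 0.04866396764752068 tilt [ 0.0002  0.     -1.    ] F [ 1.6027 -2.3787 -0.2098] w 0.03584689789245894 tracky -0.04698941943660392
t 5.8 ee [0.5354 0.0062 0.0497] shift cm [ 7.25  -0.016  0.07 ] spin 0.04866396764752068 tilt [ 0.0002  0.     -1.    ] F [ 1.6027 -2.3787 -0.2098] w 0.03584689789245894 tracky -0.04698941943660392
```

```bash
python3 -m creep '[[-0.6,0,0,0,20],[-1.2,0,0,0,20],[-1.8,0,0,0,20],[-2.3,0,0,0,20],[-2.8,0,0,0,20]]'; python3 -m creep '[[-0.3,0,0,0,20],[-0.6,0,0,0,20],[-0.9,0,0,0,20],[-1.2,0,0,0,20],[-1.5,0,0,0,20]]'
python3 go.py .542 -.066 .049
```

```text
time_s: 6.42
ee_pos: [0.5329, 0.034, 0.0497]
eef_rot: [[0.089, -0.996, 0.0], [-0.996, -0.089, -0.0], [0.0, -0.0, -1.0]]
ft_force: [1.7, -3.1, -0.2]
width: 0.0359
time_s: 7.05
ee_pos: [0.5316, 0.0488, 0.0497]
eef_rot: [[0.089, -0.996, 0.0], [-0.996, -0.089, 0.0], [-0.0, -0.0, -1.0]]
ft_force: [2.3, -3.0, -0.5]
width: 0.036
t 7.05 ee [0.5316 0.0488 0.0497] shift cm [11.5261 -0.0142  0.0696] spin 0.03817896695414191 tilt [ 0.0003  0.     -1.    ] F [ 2.2631 -2.9566 -0.4914] w 0.035960667608474495 tracky -0.004228274922769505
```

```bash
python3 -m creep '[[-0.1,0,0,0,20],[-0.2,0,0,0,20],[-0.3,0,0,0,20],[-0.4,0,0,0,20],[-0.5,0,0,0,20]]'|grep -E "time|force|pos"
```

```text
time_s: 7.68
ee_pos: [0.5311, 0.0536, 0.0497]
ft_force: [3.5, -2.6, -0.8]
```

```bash
python3 -m creep '[[-0.1,0,0,0,20],[-0.2,0,0,0,20],[-0.3,0,0,0,20],[-0.4,0,0,0,20],[-0.5,0,0,0,20]]'|grep -E "time|force|pos"
```

```text
time_s: 8.3
ee_pos: [0.5307, 0.0587, 0.0497]
ft_force: [3.8, -2.5, -2.4]
```

```bash
python3 -m creep '[[-0.1,-0.02,0,0,20],[-0.2,-0.04,0,0,20],[-0.3,-0.05,0,0,20],[-0.4,-0.05,0,0,20],[-0.5,-0.05,0,0,20]]'|grep -E "time|force|pos"
```

```text
time_s: 8.93
ee_pos: [0.5303, 0.0637, 0.0497]
ft_force: [0.3, -2.5, 0.9]
```

```bash
python3 -m creep '[[-0.1,0,0,0,20],[-0.2,0,0,0,20],[-0.3,0,0,0,20],[-0.4,-0.01,0,0,20],[-0.5,-0.01,0,0,20]]'|grep -E "time|force|pos"
```

```text
time_s: 9.55
ee_pos: [0.5299, 0.0686, 0.0496]
ft_force: [-1.1, -3.4, 4.9]
```

```bash
python3 -m creep '[[-0.1,0,0,0,20],[-0.2,0,0,0,20],[-0.3,0,0,0,20],[-0.4,-0.01,0,0,20],[-0.5,-0.01,0,0,20]]'|grep -E "time|force|pos"
```

```text
time_s: 10.18
ee_pos: [0.5295, 0.0736, 0.0496]
ft_force: [-1.9, -3.8, 5.9]
```

```bash
python3 -m creep '[[-0.1,0.01,-0.01,0,20],[-0.2,0.02,-0.02,0,20],[-0.3,0.02,-0.03,0,20],[-0.4,0.02,-0.03,0,20],[-0.5,0.02,-0.03,0,20]]'|grep -E "time|force|pos"
```

```text
time_s: 10.8
ee_pos: [0.529, 0.0786, 0.0497]
ft_force: [-0.3, -3.2, -2.0]
```

```bash
python3 -m creep '[[-0.1,0,0,0,20],[-0.2,0,0,0,20],[-0.3,0,0,0,20],[-0.4,0,0,0,20],[-0.5,0,0,0,20]]'|grep -E "time|force|pos"
```

```text
time_s: 11.42
ee_pos: [0.5286, 0.0836, 0.0497]
ft_force: [-1.7, -2.9, -6.7]
```

```bash
python3 -m creep '[[-0.1,0,0,0,20],[-0.2,0,0,0,20],[-0.3,0,0,0,20],[-0.4,0,0,0,20],[-0.5,0,0,0,20]]'|grep -E "time|force|pos"
```

```text
time_s: 12.05
ee_pos: [0.5281, 0.0885, 0.0497]
ft_force: [-0.5, -1.9, -11.0]
```

```bash
python3 -m creep '[[-0.1,0,0.01,0,20],[-0.2,0,0.02,0,20],[-0.3,0,0.03,0,20],[-0.4,0,0.03,0,20],[-0.5,0,0.03,0,20]]'|grep -E "time|force|pos"
```

```text
time_s: 12.68
ee_pos: [0.5277, 0.0935, 0.0497]
ft_force: [-2.5, -2.9, -7.2]
```

```bash
python3 -m creep '[[-0.1,0.01,0.01,0,20],[-0.2,0.02,0.02,0,20],[-0.3,0.03,0.03,0,20],[-0.4,0.03,0.03,0,20],[-0.5,0.03,0.03,0,20]]'|grep -E "time|force|pos"; python3 go.py .5 0 .05
```

```text
time_s: 13.3
ee_pos: [0.5273, 0.0985, 0.0497]
ft_force: [-3.5, -3.4, -1.4]
t 13.3 ee [0.5273 0.0985 0.0497] shift cm [ 9.5699  3.5993 -0.0295] spin 0.045323983449172545 tilt [ 0.0002  0.     -1.    ] F [-3.4943 -3.3668 -1.4272] w 0.035721464060083835 tracky 0.045692484930996986
```

```bash
python3 -m creep '[[-0.1,0.01,0,0,20],[-0.2,0.02,0,0,20],[-0.3,0.03,0,0,20],[-0.4,0.03,0,0,20],[-0.5,0.03,0,0,20]]'|grep -E "time|force|pos"
```

```text
time_s: 13.92
ee_pos: [0.5268, 0.1035, 0.0497]
ft_force: [-1.9, -4.1, 3.2]
```

```bash
python3 -m creep '[[-0.1,0,0,0,20],[-0.2,0,0,0,20],[-0.3,0,0,0,20],[-0.4,0,0,0,20],[-0.5,0,0,0,20]]'|grep -E "time|force|pos"
```

```text
time_s: 14.55
ee_pos: [0.5264, 0.1085, 0.0496]
ft_force: [-2.0, -4.0, 6.0]
```

```bash
python3 -m creep '[[-0.1,0.01,-0.01,0,20],[-0.2,0.01,-0.02,0,20],[-0.3,0.01,-0.02,0,20],[-0.4,0.01,-0.02,0,20]]'|grep -E "time|force|pos"
```

```text
time_s: 15.05
ee_pos: [0.5261, 0.1125, 0.0497]
ft_force: [0.2, -2.8, 3.5]
```

Still free at about 3 N. Continuing.

```bash
python3 -m creep '[[-0.1,0,0,0,20],[-0.2,0,0,0,20],[-0.3,0,0,0,20],[-0.4,0,0,0,20],[-0.5,0,0,0,20]]'|grep -E "time|force|pos"
```

```text
time_s: 15.68
ee_pos: [0.5256, 0.117, 0.0497]
ft_force: [2.6, -6.8, 1.8]
```

```bash
python3 -m creep '[[-0.1,0,0,0,20],[-0.2,0,0,0,20],[-0.3,0,0,0,20],[-0.4,0,0,0,20]]'|grep -E "time|force|pos"
```

```text
time_s: 16.18
ee_pos: [0.5253, 0.1205, 0.0497]
ft_force: [1.7, -10.3, 2.5]
```

```bash
python3 -m creep '[[-0.1,0,0,0,20],[-0.2,0,0,0,20],[-0.2,0,0,0,20]]'|grep -E "time|force|pos"
```

```text
time_s: 16.55
ee_pos: [0.5251, 0.1223, 0.0497]
ft_force: [2.0, -10.2, 3.5]
```

```bash
python3 -m creep '[[-0.05,0,0,0,20],[-0.1,0,0,0,20]]'|grep -E "time|force|pos"; python3 go.py .5 0 .05
```

```text
time_s: 16.8
ee_pos: [0.5251, 0.1231, 0.0497]
ft_force: [2.6, -12.8, 2.8]
t 16.8 ee [0.5251 0.1231 0.0497] shift cm [12.0328  3.5966 -0.0166] spin 0.06028296163493252 tilt [ 0.0009 -0.0014 -1.    ] F [  2.6391 -12.7838   2.7516] w 0.035751408452519694 tracky 0.0703302689157125
```

Bound at about 13 N. Drawing back 3 cm.

```bash
python3 -m creep '[[0.3,0,0,0,20],[0.8,0,0,0,20],[1.4,0,0,0,20],[2.0,0,0,0,20],[2.5,0,0,0,20]]'; python3 -m creep '[[0.3,0,0,0,20],[0.5,0,0,0,20],[0.5,0,0,0,20]]'
python3 go.py .5277 .0932 .0497
```

```text
time_s: 17.42
ee_pos: [0.5272, 0.0994, 0.0497]
eef_rot: [[0.089, -0.996, 0.001], [-0.996, -0.089, 0.0], [-0.0, -0.001, -1.0]]
ft_force: [1.5, 2.3, 1.2]
width: 0.0355
time_s: 17.8
ee_pos: [0.5276, 0.0942, 0.0497]
eef_rot: [[0.089, -0.996, 0.001], [-0.996, -0.089, -0.0], [0.0, -0.001, -1.0]]
ft_force: [3.5, 0.2, 1.2]
width: 0.0362
t 17.8 ee [0.5276 0.0942 0.0497] shift cm [ 0.1026 -0.0011 -0.0013] spin 0.04793316891109356 tilt [ 0.0008 -0.0001 -1.    ] F [3.4894 0.1868 1.2289] w 0.03623211120880881 tracky 0.04137772188581406
```

```bash
python3 -m creep '[[0.05,-0.02,0,0,20],[0.1,-0.04,0,0,20],[0.1,-0.04,0,0,20]]'
python3 go.py .5277 .0932 .0497
python3 - <<'E'
from h import *
p=grab_frame("side");cv2.imwrite("pics/s2.png",cv2.resize(p["frame"][180:380,260:460,::-1],(600,600)))
E
```

```text
time_s: 18.18
ee_pos: [0.5277, 0.0936, 0.0497]
eef_rot: [[0.089, -0.996, 0.0], [-0.996, -0.089, 0.0], [-0.0, -0.0, -1.0]]
ft_force: [2.9, 1.1, 3.8]
width: 0.0359
t 18.175 ee [0.5277 0.0936 0.0497] shift cm [ 0.0361 -0.0009 -0.004 ] spin 0.04661269928470091 tilt [ 0.0001  0.0001 -1.    ] F [2.8768 1.0588 3.8046] w 0.03587087771880219 tracky 0.040712838772648585
```

View pics/s2.png

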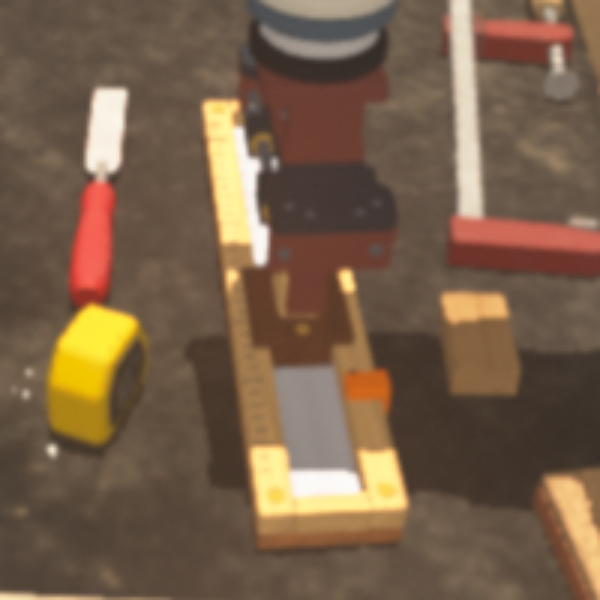

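The shoe's front is at crop row ~345, with the marker ahead of it at (367,388) and a clear gap between them. Nothing else has moved. Releasing.

```bash
python3 -m creep '[[0,0,0,0,44],[0,0,0,0,50],[0,0,0,0,60],[0,0,0,0,65],[0,0,0,0,65]]'; python3 -m creep '[[0,0,-1,0,65],[0,0,-3,0,65],[0,0,-6,0,65],[0,0,-10,0,65],[0,0,-14,0,65]]'
```

```text
time_s: 18.85
ee_pos: [0.5276, 0.0934, 0.0495]
eef_rot: [[0.089, -0.996, -0.0], [-0.996, -0.089, -0.0], [0.0, 0.0, -1.0]]
ft_force: [0.5, -0.6, 0.0]
width: 0.057
time_s: 19.48
ee_pos: [0.5275, 0.0935, 0.1914]
eef_rot: [[0.089, -0.996, 0.0], [-0.996, -0.089, 0.0], [-0.0, -0.0, -1.0]]
ft_force: [1.0, 0.1, -0.1]
width: 0.0573
```

Moving the arm back to the right, clear of the view (tool +x is roughly −y).

```bash
python3 -m creep '[[4,0,-2,0,65],[9,1,-3,0,65],[14,2,-3,0,65],[19,3,-3,0,65],[24,4,-3,0,65]]'|head -2
python3 - <<'E'
from h import *
np.set_printoptions(precision=4,suppress=True)
a=np.radians(5.03);Y=np.array([-np.sin(a),np.cos(a),0]);C=np.array([.5312,.053,0])
for n in("side","top"):
    p=grab_frame(n)
    f=p["frame"][180:380,260:460] if n=="side" else p["frame"][210:360,200:400]
    cv2.imwrite(f"pics/f_{n}.png",cv2.resize(f[:,:,::-1],(600,600 if n=="side" else 450)))
    for t,z in dict(shoe_grip=.068,shoe_nose=.036,marker_back=.036).items():
        for r in finder.tip_of(p,t)[:2]: print(n,t,round(r["score"],2),r["at"],(onz(p,r["at"],z)-C)@Y)
    for t in("wood_block","tape_measure","chisel"):
        for r in finder.masks_of(p,t)[:1]: print(t,r["extent"])
    h=cv2.cvtColor(p["frame"],cv2.COLOR_RGB2HSV)
    m=(h[...,0]>4)&(h[...,0]<14)&(h[...,1]>200)&(h[...,2]>120)
    v,u=np.nonzero(m)
    P=np.array([onz(p,(x,y),.04) for x,y in zip(u,v)])-C
    al=P@Y;la=P@np.array([np.cos(a),np.sin(a),0]);k=(abs(la)<.06)&(abs(al)<.2)
    print("orange",k.sum(),np.percentile(al[k],[2,50,98]) if k.any() else "")
print(monitor.get_state()["time_s"],monitor.get_state()["ft_force"])
E
```

```text
time_s: 20.1
ee_pos: [0.5089, -0.1507, 0.2205]
side shoe_grip 0.74 [359.3, 266.7] 0.03846392037314082
side shoe_nose 0.93 [379.0, 293.9] 0.07838059069844228
side shoe_nose 0.73 [370.6, 352.7] 0.2104095267845504
side marker_back 0.42 [380.0, 308.5] 0.1149861438309125
wood_block [408.3, 276.0, 26.1, 32.7]
tape_measure [275.1, 281.8, 38.1, 44.2]
chisel [339.2, 220.7, 41.5, 128.0]
orange 15 [0.1206 0.125  0.1257]
top shoe_grip 0.71 [279.3, 284.9] 0.044083776230450365
top shoe_grip 0.43 [302.4, 285.6] -0.002945612355671874
top shoe_nose 0.95 [266.3, 303.5] 0.07781286973318254
top marker_back 0.52 [267.1, 301.7] 0.07565751035377796
top marker_back 0.4 [253.0, 307.0] 0.106479098723738
wood_block [265.2, 331.2, 35.5, 19.4]
tape_measure [238.6, 217.3, 37.8, 31.1]
chisel [290.3, 214.8, 109.5, 23.6]Traceback (most recent call last):
  File "<stdin>", line 15, in <module>
ValueError: operands could not be broadcast together with shapes (0,) (3,)
```

View pics/f_top.png

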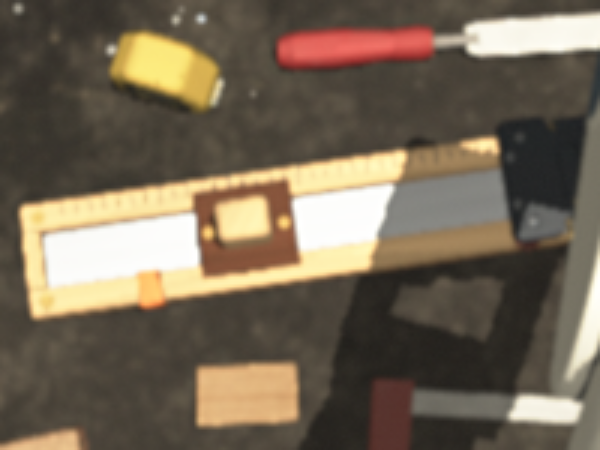

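View pics/f_side.png

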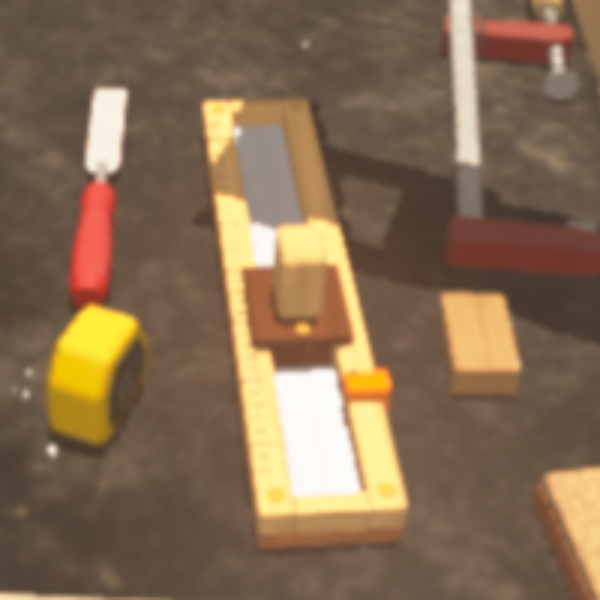

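In the top crop, the shoe's front edge is at x≈202 and the marker's back edge at x≈163. That is a gap of about 13 px of the original picture, or 28–29 mm, which fits the 29.6 mm measured by the arm. The bystanders are where they were.

```bash
python3 -c "
from cell import job_done,monitor
s=monitor.get_state();print(s['time_s'],s['ft_force']);print(job_done())"
```

```text
20.8 [-0.20526458  0.81456903  0.02084471]
the job is handed in; nothing more can be done
None
```

I slid the shoe along the track, pushing the marker, until it bound. I then drew it back about 30 mm, let go, moved the arm clear and handed the job in at 20.8 s.

- **Binding:** the push stayed at about 2–4 N while the shoe ran free. It began to rise with the shoe's leading face about 95 mm past the track's middle. I stopped at about 13 N, the highest reading, over the 10 N that counts as bound and well under 20 N.
- **Gap:** the arm's own motion gives 29.6 mm between shoe and marker, and the top picture gives about 28–29 mm by eye. The network's point detections, with low scores for the marker, gave about 29 mm (second choice, top view) and 37 mm (side view). Its first choice in the top view lay on the shoe itself, so I ignored it.
- **Surroundings:** the marker stands where the shoe left it. The final pictures show the block, tape measure and chisel in place. The chisel detection in the side view came out wrong, but the picture itself shows it unmoved.
- **Side forces:** the arm briefly pressed off-line on the captive shoe by up to 4 N sideways and 11 N vertically. I corrected this on the way.
- **Failed check:** a colour check of the marker found no pixels in the top picture and stopped with an error. In the side picture it found only 15 pixels, so I did not rely on it.

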